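Spring check of a coil jig's tilt plate

TASK

Check the two springs of the coil jig: with the fingertips press the orange corner pad down until its pointer stands in the green mark on its scale, not down in the red, hold it there for about a second, and let it spring back up; then do the same with the blue corner pad. Press only on the pads, not on the pointers or the scale markers, leave the blue corner alone while checking the orange one and the other way round, and leave everything else on the bench where it is.

Things in the scene. Friction and masses are not known exactly. Their poses are not given: they have to be found in the camera images.
- jig: grey fixed jig, base 300 x 225 mm, 15 mm thick; origin at bench height, x pointing away from the robot, y left, z up. It carries a level aluminium tilt plate (150 x 185 mm, top at 65 mm; a transformer on its middle reaches 95 mm) on a ball pivot at (-60, 0, 60) mm; springs hold up its two far corners. White upright scale plates stand at its far corners, up to 83 mm high
- orange_pad: orange round press pad, 32 mm across, 7 mm tall, on the far left corner of the tilt plate, at (50, +75, 72) mm in the jig's frame at rest; origin at the centre of its flat top face. Pressing it down takes 2 N to start and 0.5 N more per mm, 15 N at the 25 mm stop; it springs back when let go and hardly moves the other corner
- orange_pointer: thin orange pointer (4 mm wire) fixed to the tilt plate at the orange corner; origin at its tip, which lies in front of (on the far side of) the left scale plate, 60 mm above the bench at rest. The tip moves down about 1.65 mm for each mm the orange pad is pressed, and is not moved by the other pad
- orange_marker: marker on the left scale plate: a green band 40 mm wide and 10 mm high (the scale mark) with a red band 8 mm high right below it; origin at the centre of the green band's far face, z up. It is set at a different height each time, the green band's centre 12 to 24 mm below the pointer's rest height
- orange_corner (a joint): tilt of the plate at the orange corner, rad: 0 at rest (spring up), grows as the orange pad is pressed (about 0.0081 rad per mm), stop at 0.2
- blue_pad: blue round press pad, 32 mm across, 7 mm tall, on the far right corner of the tilt plate, at (50, -75, 72) mm in the jig's frame at rest; origin at the centre of its flat top face. Pressing it down takes 2 N to start and 0.5 N more per mm, 15 N at the 25 mm stop; it springs back when let go and hardly moves the other corner
- blue_pointer: thin blue pointer (4 mm wire) fixed to the tilt plate at the blue corner; origin at its tip, which lies in front of (on the far side of) the right scale plate, 60 mm above the bench at rest. The tip moves down about 1.65 mm for each mm the blue pad is pressed, and is not moved by the other pad
- blue_marker: marker on the right scale plate: a green band 40 mm wide and 10 mm high (the scale mark) with a red band 8 mm high right below it; origin at the centre of the green band's far face, z up. It is set at a different height each time, the green band's centre 12 to 24 mm below the pointer's rest height
- blue_corner (a joint): tilt of the plate at the blue corner, rad: 0 at rest (spring up), grows as the blue pad is pressed (about 0.0081 rad per mm), stop at 0.2
- coil_by_jig: loose bystander: small transformer, 40 x 32 x 30 mm, yellow winding and black core, standing on the bench left of the jig; origin at its underside centre
- wire_spool: loose bystander: copper-coloured wire spool, 52 mm across, 44 mm tall, standing right of the jig; origin at its underside centre
- screwdriver: loose bystander: screwdriver lying on the bench between the robot and the jig
- coil_in_tray_1: loose bystander: small transformer, 40 x 32 x 30 mm, in the white tray; origin at its underside centre
- coil_in_tray_2: loose bystander: another such transformer in the white tray
- tape_roll: loose bystander: green tape roll lying flat on the right, 76 mm across, 20 mm tall; origin at its underside centre
- glue_bottle: loose bystander: white glue bottle with a red cap, 44 mm across, 110 mm tall, standing at the near left; origin at its underside centre

How it is judged (in metres and radians):
On the way, in this order (a step that is already met when the one before it is completed fails the run):
1. the orange pointer's tip is in the green band, pressed by the fingers on the orange pad, the blue corner left up (z of orange_pointer in the frame of orange_marker between -0.005 and 0.005 m and contact force between the fingers and orange_pad above 0.8 N and value of joint blue_corner below 0.03 rad), for 0.5 s.
2. the orange corner is let go and has sprung back up (value of joint orange_corner below 0.015 rad and value of joint blue_corner below 0.03 rad), for 0.1 s.
3. the blue pointer's tip is in the green band, pressed by the fingers on the blue pad, the orange corner left up (z of blue_pointer in the frame of blue_marker between -0.005 and 0.005 m and contact force between the fingers and blue_pad above 0.8 N and value of joint orange_corner below 0.03 rad), for 0.5 s.
At the end, for the whole second after the job is handed in: Both corners were pressed to their green marks in turn, orange then blue (tip within 5 mm of the green centre for 0.5 s), and let go: both tilts are back below 0.01 rad and at rest, and every bystander is within 20 mm of where it stood (value of joint each of orange_corner, blue_corner below 0.01 rad and velocity of joint orange_corner between -0.05 and 0.05 rad/s and velocity of joint blue_corner between -0.05 and 0.05 rad/s and distance of each of coil_by_jig, wire_spool, screwdriver, coil_in_tray_1, coil_in_tray_2, tape_roll, glue_bottle from where it was at the start of the episode below 0.02 m); the robot touches nothing.
It fails at once if a pointer is driven deep into the red band (tip more than 9 mm below the green centre) (z of orange_pointer in the frame of orange_marker below -0.009 m or z of blue_pointer in the frame of blue_marker below -0.009 m).
It fails at once if a pointer is pushed directly (over 2 N) (contact force between anything else and orange_pointer above 2 N or contact force between anything else and blue_pointer above 2 N).
It fails at once if a scale marker is touched (over 2 N) or shifted by more than 4 mm (contact force between anything else and orange_marker above 2 N or contact force between anything else and blue_marker above 2 N or distance of any of orange_marker, blue_marker from where it was at the start of the episode above 0.004 m).
It fails at once if a bystander is lifted, carried or knocked by more than 20 mm (distance of any of coil_by_jig, wire_spool, screwdriver, coil_in_tray_1, coil_in_tray_2, tape_roll, glue_bottle from where it was at the start of the episode above 0.02 m).
It also fails if it takes over 48 s, if anything falls off the work surface, if the arm or the gripper's body presses on something with over 40 N, if the wrist force passes 120 N, or if a joint passes its speed limit or range.

ROBOT

A 6-joint arm with a two-finger parallel gripper is mounted at the origin on the work surface. World frame = base frame: x ahead of the robot, y to its left, z up, the work surface at z = 0. Lengths are in m, angles in degrees, forces in N, time in s.
With the tool pointing down it reaches from about 0.375 to 0.9 m from the base axis. Payload 3.1 kg.
Tool frame: the origin (TCP) lies on the centre line of the jaws, within the pads' length; the fingertips stand 25 mm ahead of it and the grasp point (between the pads) lies 6 mm ahead of it; z points along the fingers, y is the line along which they close (so a half turn about z gives the same grasp; the last joint's range is limited). The gripper opens to 87 mm and grips with 3 to 60 N. Pads are 19 mm wide; open, the fingers measure 117 mm over their backs; the gripper's body (75 mm by 190 mm) begins 51 mm behind the grasp point.
Start: joints at [54.975, 30.224, 82.088, -0, 67.689, -10.227], TCP at [0.262, 0.567, 0.219] pointing down, gripper open.
Joint ranges: [-176.69, 176.69], [-43.24, 126.21], [12.49, 139.97], [-82, 262], [0, 151.66], [-163.58, 163.58]. Speed limits (degrees/s): [159.86, 159.86, 180, 180, 180, 180].

INTERFACE

Orientations are given as a 3x3 rotation matrix whose columns are the frame's x, y, z axes.
In Python, from rig import * gives the robot as it stands.
- The arm moves only by the tool step_arm, never from a script. Its argument "steps" is a list of rows, each a list of 7 numbers: the shift along the tool's x, y, z normalised to -1 to 1, where 1 is 0.3 m, then the turn, a rotation vector about the tool's x, y, z normalised to -1 to 1, where 1 is 45 degrees, then the gripper's target within -1 to 1 (shut at 1, half-way at 0, fully open at -1). A call has 1 to 8 rows; each row is the pose to reach, as a shift and turn from the pose commanded when the call began, along the tool's axes at that moment; what a row does not reach only later rows make up. A row lasts 1/12 s, in which the tool goes at most 41.7 mm and 7.16 degrees, less where a joint would pass 70% of its speed; a pose out of reach is approached as far as the arm can. A call with a number of a shift or a turn outside -1 to 1 is refused whole. A call with a gripper value outside its range is refused whole. The fingers move at their own pace and stop on an object; the grip force is fixed at half the most. Time passes only in rows, so rows that repeat a pose let the fingers close. It gives the time, the measured TCP pose, the force, the opening and the grip force at its end, in the units of the state.
- read_state(): the state, without advancing time (a new reading comes with each control period).
- capture(name): name is "scene" or "side" or "wrist"; returns a dict with "image" (420x560x3 uint8, red, green, blue), "vertical_fov" (degrees; the focal length in pixels is half the picture's height over the tangent of half this angle, whatever the lens; pixels are square), "cx", "cy" (the principal point, pixels), "world_from_camera" (4x4, takes a point from camera to world coordinates); the wrist camera has in their place "T_tool_cam" (4x4, takes a point from camera to tool coordinates, whose origin is the TCP and whose axes are the flange's). Camera axes: x right, y down, z forward; pixel columns grow to the right and rows downward; lengths in m; the calibration is good to about 2 mm. The wrist camera is an equidistant fisheye: a pixel r from the principal point sees the ray r / f radians off the axis. A picture is of the moment at which its call begins: read the wrist's pose just before it. There is no depth.
- hand_in(): hands the job in; it is judged then, once.
The state is a dict: "time_s": time; "joint_positions": joint angles; "qvel": joint speeds; "tau": joint torques, N m; "position": TCP position; "tcp_rot": TCP orientation; "force": force on the tool from outside, world axes, zero at the start; "moment": the same for the moment, N m; "opening": opening from 0.0 (shut) to 1.0 (fully open); "grasp_force": force on a finger pad.
Only numpy, scipy, OpenCV 4.12 (cv2) and the standard library are available. Lean on these libraries where they do the work, as an engineer would, in place of code of your own. Each camera call takes 0.05 s, during which the arm holds its last target. There are 200 camera calls.

## Working session

There is one attempt and no reset: what is moved stays moved. The work goes in short steps, Python scripts to look and compute and a tool call to move; the robot and the scene stay as the last step left them, time stands still between calls to the robot, and variables do not carry over. Pictures are saved under pics/ and viewed, at most 10 in all, crops included, and the job is handed in when it is done.

Besides the shell and the picture viewer there is one more tool, called after "Call:" as a command line: name --pt "numbers of a row" for each row, then --argument value for the rest. step_arm: Moves the arm, as the interface text tells. Scaled input: -1 to 1 covers 0.3 m each way for a shift and 45 degrees each way for a turn. Its arguments: {"type":"object","properties":{"steps":{"type":"array"}},"required":["steps"]}

```bash
mkdir -p pics; python3 - <<'E'
from rig import *
import cv2,numpy as np
for n in ("scene","side"):
    c=capture(n); cv2.imwrite(f"pics/{n}0.png",c["image"][:,:,::-1]); print(n,c["vertical_fov"],c["cx"],c["cy"],np.round(c["world_from_camera"],4).tolist())
s=read_state(); print(s["time_s"],s["position"],s["tcp_rot"],s["force"],s["opening"])
E
```

```text
scene 48.84577111706949 281.45752308639675 204.8363080075601 [[-0.5581, 0.5459, -0.625, 1.2619], [0.8296, 0.3506, -0.4346, 0.5209], [-0.0181, -0.761, -0.6485, 0.7908], [0.0, 0.0, 0.0, 1.0]]
side 50.315053922119105 278.24999101721795 211.54031457114857 [[0.6803, -0.552, 0.4821, 0.0776], [-0.7329, -0.5141, 0.4456, -0.4377], [0.0019, -0.6565, -0.7544, 0.8105], [0.0, 0.0, 0.0, 1.0]]
0.1 [0.26170688 0.56683432 0.21807304] [[-9.07810297e-01  4.19379640e-01 -1.08739917e-03]
 [ 4.19380940e-01  9.07808888e-01 -1.62779199e-03]
 [ 3.04487812e-04 -1.93376081e-03 -9.99998084e-01]] [ 0.55714056 -0.85045987 -0.10013557] 1.0002970318346995
```

View pics/scene0.png

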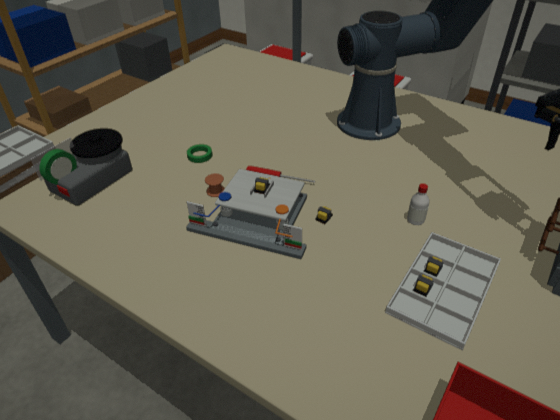

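View pics/side0.png

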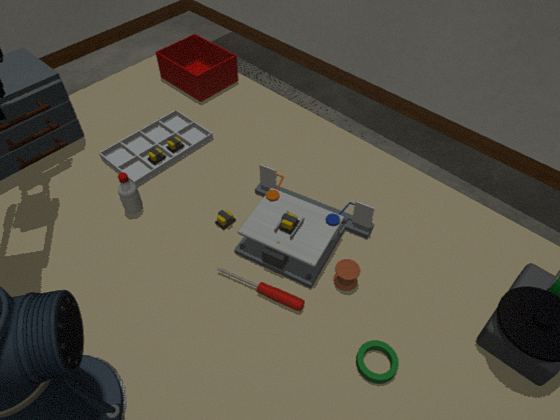

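The scene picture shows the orange pad near (282,210), the blue pad near (225,197), and the far faces of both scales. In the side view the pads are at (273,196) and (333,219). Next I'll segment the pads, triangulate them and zoom in on the scales.

```bash
cat > h.py <<'E'
import cv2,numpy as np
from rig import *
def F(c): return c["image"].shape[0]/2/np.tan(np.radians(c["vertical_fov"]/2))
def ray(c,uv):
    T=c["world_from_camera"]; d=T[:3,:3]@np.array([(uv[0]-c["cx"])/F(c),(uv[1]-c["cy"])/F(c),1]); return T[:3,3],d/np.linalg.norm(d)
def atz(c,uv,z):
    o,d=ray(c,uv); return o+d*(z-o[2])/d[2]
def proj(c,p):
    T=c["world_from_camera"]; q=T[:3,:3].T@(np.asarray(p)-T[:3,3]); return np.array([c["cx"]+F(c)*q[0]/q[2],c["cy"]+F(c)*q[1]/q[2]])
def tri(c1,u1,c2,u2):
    o1,d1=ray(c1,u1);o2,d2=ray(c2,u2)
    s=np.linalg.lstsq(np.stack([d1,-d2],1),o2-o1,rcond=None)[0]
    a,b=o1+s[0]*d1,o2+s[1]*d2; return (a+b)/2,np.linalg.norm(a-b)
def blob(c,near,lo,hi,r=12):
    x,y=near; im=cv2.cvtColor(c["image"],cv2.COLOR_RGB2HSV)
    m=cv2.inRange(im,np.array(lo),np.array(hi)); k=np.zeros_like(m); k[y-r:y+r,x-r:x+r]=m[y-r:y+r,x-r:x+r]
    n,l,st,ce=cv2.connectedComponentsWithStats(k); i=1+np.argmax(st[1:,4]); return ce[i],st[i]
E
python3 - <<'E'
from h import *
a,b=capture("scene"),capture("side")
OR=((4,130,90),(20,255,255)); BL=((105,130,60),(125,255,255))
P={}
for n,ua,ub,h in(("o",(282,210),(273,196),OR),("b",(225,197),(333,219),BL)):
    ca,sa=blob(a,ua,*h,r=9);cb,sb=blob(b,ub,*h,r=9); P[n]=tri(a,ca,b,cb)
    print(n,ca,sa,cb,sb,P[n],atz(a,ca,.070),atz(b,cb,.070))
print(np.linalg.norm(P["o"][0]-P["b"][0]))
im=a["image"][185:260,180:315,::-1]; cv2.imwrite("pics/crop1.png",cv2.resize(im,None,fx=5.9,fy=5.9,interpolation=cv2.INTER_CUBIC))
E
```

```text
o [281.5 209. ] [276 205  12   9  92] [272.00943396 194.40566038] [266 190  13  10 106] (array([0.57936234, 0.04580929, 0.06921931]), np.float64(0.00048666089926635195)) [0.57992985 0.04649873 0.07      ] [0.57897257 0.04509855 0.07      ]
b [224.38961039 196.24675325] [219 193  12   8  77] [332.30172414 219.06896552] [326 214  14  11 116] (array([ 0.61539454, -0.09996677,  0.0688475 ]), np.float64(0.0004764369056612691)) [ 0.61629953 -0.09877086  0.07      ] [ 0.61472559 -0.10066425  0.07      ]
0.15016364366255347
```

View pics/crop1.png

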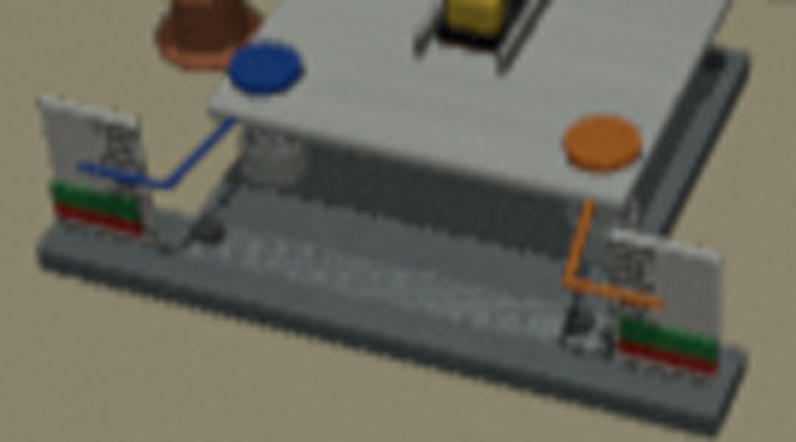

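The crop shows both pointers at rest above green bands that have red directly below. Next I'll work out band heights through the jig frame.

```bash
cat >> h.py <<'E'
o=np.array([.57936,.04581]);b=np.array([.61539,-.09997])
ey=(o-b)/np.linalg.norm(o-b); ex=np.array([ey[1],-ey[0]]); org=(o+b)/2-.05*ex
def jig(p): d=p[:2]-org; return np.array([d@ex,d@ey,p[2]])
def world(q): return np.r_[org+q[0]*ex+q[1]*ey,q[2]]
def atX(c,uv,X):
    A,d=ray(c,uv); t=(X-(A[:2]-org)@ex)/(d[:2]@ex); return jig(A+t*d)
E
python3 - <<'E'
from h import *
print("org",org,"yaw",np.degrees(np.arctan2(ex[1],ex[0])))
c=capture("scene"); hsv=cv2.cvtColor(c["image"],cv2.COLOR_RGB2HSV)
px=lambda x,y:((x+.5)/5.9-.5+180,(y+.5)/5.9-.5+185)
for n,tip,top in(("o",(660,302),[(618,232),(718,250)]),("b",(82,167),[(44,99),(136,120)])):
    t=jig(atz(c,px(*tip),.060)); print(n,"tip",t.round(4),"top@83",[jig(atz(c,px(*q),.083)).round(4).tolist() for q in top])
    u0,u1=(283,305) if n=="o" else (186,206)
    for col,lo,hi in(("g",(45,90,20),(85,255,255)),("r",(0,120,40),(6,255,255))):
        m=cv2.inRange(hsv,np.array(lo),np.array(hi)); k=np.zeros_like(m);v0,v1=(234,252) if n=="o" else (212,228);k[v0:v1,u0:u1]=m[v0:v1,u0:u1]
        y,x=np.nonzero(k); q=(x.mean(),y.mean()); print(col,len(x),q,x.min(),x.max(),[atX(c,q,X).round(4).tolist() for X in(t[0]-.009,t[0]-.006,t[0]-.003,t[0])])
E
```

```text
org [ 0.54883554 -0.03907669] yaw 13.88262840518211
o tip [0.1193 0.1244 0.06  ] top@83 [[0.1107, 0.1045, 0.083], [0.1079, 0.1437, 0.083]]
g 55 (np.float64(292.6545454545454), np.float64(241.8181818181818)) 285 300 [[0.1103, 0.1241, 0.0321], [0.1133, 0.1251, 0.0353], [0.1163, 0.1262, 0.0385], [0.1193, 0.1272, 0.0417]]
r 24 (np.float64(292.1666666666667), np.float64(245.16666666666666)) 285 300 [[0.1103, 0.1229, 0.0207], [0.1133, 0.1239, 0.024], [0.1163, 0.1249, 0.0272], [0.1193, 0.126, 0.0304]]
b tip [ 0.1216 -0.1236  0.06  ] top@83 [[0.1116, -0.1427, 0.083], [0.1113, -0.1011, 0.083]]
g 43 (np.float64(195.7906976744186), np.float64(218.58139534883722)) 189 203 [[0.1126, -0.1264, 0.0331], [0.1156, -0.1243, 0.0362], [0.1186, -0.1222, 0.0394], [0.1216, -0.1201, 0.0426]]
r 22 (np.float64(196.4090909090909), np.float64(221.9090909090909)) 189 203 [[0.1126, -0.1264, 0.022], [0.1156, -0.1243, 0.0252], [0.1186, -0.1222, 0.0284], [0.1216, -0.1201, 0.0317]]
```

```bash
cat >> h.py <<'E'
from scipy.spatial.transform import Rotation as Ro
def go(p,R=None):
    s=read_state(); Rt=s["tcp_rot"]; d=Rt.T@(np.asarray(p)-s["position"])/.3
    r=Ro.from_matrix(Rt.T@R).as_rotvec(degrees=True)/45 if R is not None else np.zeros(3)
    print("shift",d.round(3),"turn",r.round(3),"t",s["time_s"],"at jig",jig(s["position"]).round(4))
E
python3 - <<'E'
from h import *
w=capture("wrist"); print(np.round(w["T_tool_cam"],3).tolist(),w["vertical_fov"],w["cx"],w["cy"])
p=world([.17,0,.25]);print(p); go(p); s=read_state(); go((s["position"]+p)/2); 
E
```

```text
[[0.0, -0.968, -0.25, 0.067], [1.0, 0.0, -0.0, -0.001], [0.0, -0.25, 0.968, -0.164], [0.0, 0.0, 0.0, 1.0]] 65.70646984690485 278.8792557611476 212.37854504589802
[0.71386971 0.00171205 0.25      ]
shift [-2.158 -1.079 -0.104] turn [0. 0. 0.] t 0.3 at jig [-0.1331  0.6573  0.2186]
shift [-1.079 -0.54  -0.052] turn [0. 0. 0.] t 0.3 at jig [-0.1331  0.6573  0.2186]
```

Call:
step_arm --pt "-0.79 -0.304 0.0 0 0 0 1" --pt "-0.79 -0.304 0.0 0 0 0 1" --pt "-0.79 -0.304 0.0 0 0 0 1" --pt "-0.79 -0.304 0.0 0 0 0 1" --pt "-0.79 -0.304 0.0 0 0 0 1" --pt "-0.79 -0.304 0.0 0 0 0 1" --pt "-0.79 -0.304 0.0 0 0 0 1" --pt "-0.79 -0.304 0.0 0 0 0 1"

```text
time_s: 0.97
position: [0.4411, 0.3833, 0.219]
tcp_rot: [[-0.906, 0.424, 0.0], [0.424, 0.906, 0.0], [-0.0, 0.0, -1.0]]
force: [0.7, 0.6, 0.4]
opening: 0.48
grasp_force: 0.0
```

Call:
step_arm --pt "-0.79 -0.304 0.0 0 0 0 1" --pt "-0.79 -0.304 0.0 0 0 0 1" --pt "-0.79 -0.304 0.0 0 0 0 1" --pt "-0.79 -0.304 0.0 0 0 0 1" --pt "-0.79 -0.304 0.0 0 0 0 1" --pt "-0.79 -0.304 0.0 0 0 0 1" --pt "-0.79 -0.304 0.0 0 0 0 1" --pt "-0.79 -0.304 0.0 0 0 0 1"

```text
time_s: 1.63
position: [0.6171, 0.2023, 0.2185]
tcp_rot: [[-0.907, 0.422, 0.0], [0.422, 0.907, 0.0], [0.0, 0.0, -1.0]]
force: [-0.0, 0.4, 0.4]
opening: 0.006
grasp_force: 0.0
```

Call:
step_arm --pt "-0.79 -0.304 0.09 0 0 0 1" --pt "-0.79 -0.304 0.09 0 0 0 1" --pt "-0.79 -0.304 0.09 0 0 0 1" --pt "-0.79 -0.304 0.09 0 0 0 1" --pt "-0.79 -0.304 0.09 0 0 0 1" --pt "-0.79 -0.304 0.09 0 0 0 1" --pt "-0.79 -0.304 0.09 0 0 0 1" --pt "-0.79 -0.304 0.09 0 0 0 1" --pt "-0.79 -0.304 0.09 0 0 0 1"

```text
invalid input
```

Call:
step_arm --pt "-0.79 -0.304 0.09 0 0 0 1" --pt "-0.79 -0.304 0.09 0 0 0 1" --pt "-0.79 -0.304 0.09 0 0 0 1" --pt "-0.79 -0.304 0.09 0 0 0 1" --pt "-0.79 -0.304 0.09 0 0 0 1" --pt "-0.79 -0.304 0.09 0 0 0 1" --pt "-0.79 -0.304 0.09 0 0 0 1" --pt "-0.79 -0.304 0.09 0 0 0 1"

```text
time_s: 2.3
position: [0.7928, 0.0211, 0.1901]
tcp_rot: [[-0.907, 0.42, -0.002], [0.42, 0.907, 0.001], [0.002, -0.0, -1.0]]
force: [-0.8, -0.3, -0.2]
opening: 0.009
grasp_force: 0.0
```

```bash
python3 - <<'E'
from h import *
import pickle
s=read_state(); w=capture("wrist"); pickle.dump((s,w),open("w1.pkl","wb"))
print(s["time_s"],jig(s["position"]))
cv2.imwrite("pics/w1.png",w["image"][:,:,::-1])
E
```

```text
2.3 [ 2.51299613e-01 -1.48282979e-04  1.90059898e-01]
```

View pics/w1.png

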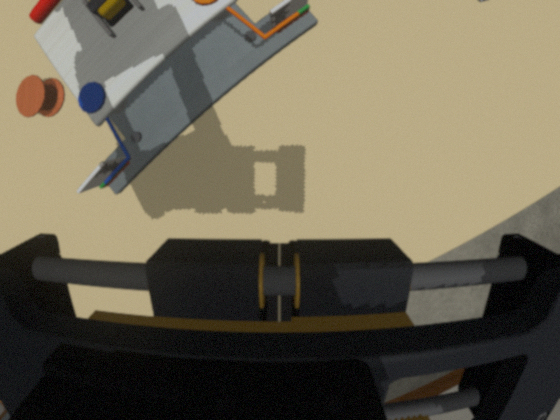

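The wrist picture shows the two scale plates almost edge-on near (285,15) and (110,170), with pointers in front of them. I'll zoom in on both.

```bash
python3 - <<'E'
import pickle,cv2,numpy as np
s,w=pickle.load(open("w1.pkl","rb")); im=w["image"][:,:,::-1]
a=im[0:66,250:326]; b=im[138:204,70:146]
cv2.imwrite("pics/w1c.png",cv2.convertScaleAbs(cv2.resize(np.hstack([a,b]),None,fx=5,fy=5,interpolation=cv2.INTER_CUBIC),alpha=1.5))
E
```

```text
(no output)
```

View pics/w1c.png

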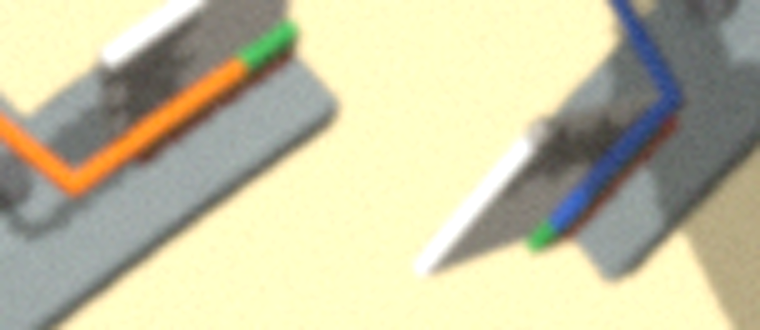

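The crop shows orange wire ending at about (245,66) and blue at about (553,228) on top of the green bands, with the red just beyond.

```bash
cat >> h.py <<'E'
def wray(s,w,uv):
    f=F(w); v=np.array([uv[0]-w["cx"],uv[1]-w["cy"]]); r=np.linalg.norm(v); th=r/f
    d=np.r_[v/r*np.sin(th),np.cos(th)]; T=w["T_tool_cam"]; R=s["tcp_rot"]
    return R@T[:3,3]+s["position"],R@T[:3,:3]@d
def watz(s,w,uv,z): o,d=wray(s,w,uv); return jig(o+d*(z-o[2])/d[2])
E
python3 - <<'E'
from h import *
import pickle
s,w=pickle.load(open("w1.pkl","rb"))
O=lambda x,y:((x+.5)/5-.5+250,(y+.5)/5-.5); B=lambda x,y:((x-380+.5)/5-.5+70,(y+.5)/5-.5+138)
for n,f,pts in(("o",O,dict(tip=(243,68,.06),elbow=(72,186,.06),topfar=(112,69,.083),topnear=(103,52,.083),gend=(293,38,.037))),
  ("b",B,dict(tip=(555,229,.06),elbow=(676,99,.06),topfarL=(427,271,.083),topfarR=(540,150,.083),gend=(540,246,.037),redlow=(672,126,.026)))):
    for k,(x,y,z) in pts.items(): print(n,k,watz(s,w,f(x,y),z).round(4),watz(s,w,f(x,y),z-.01).round(4)[:2])
for n,uv in(("pad_o",(205,1)),("pad_b",(92,96))): print(n,watz(s,w,uv,.072))
E
```

```text
o tip [0.122  0.1243 0.06  ] [0.1194 0.1271]
o elbow [0.1213 0.0852 0.06  ] [0.1187 0.0867]
o topfar [0.1145 0.1004 0.083 ] [0.1114 0.1026]
o topnear [0.111  0.1013 0.083 ] [0.1078 0.1035]
o gend [0.1167 0.143  0.037 ] [0.1142 0.1462]
b tip [ 0.1229 -0.1249  0.06  ] [ 0.1203 -0.1306]
b elbow [ 0.1227 -0.0855  0.06  ] [ 0.1201 -0.0898]
b topfarL [ 0.1147 -0.1412  0.083 ] [ 0.1116 -0.1479]
b topfarR [ 0.1159 -0.1041  0.083 ] [ 0.1129 -0.1094]
b gend [ 0.1171 -0.1436  0.037 ] [ 0.1145 -0.1494]
b redlow [ 0.1176 -0.1048  0.026 ] [ 0.1152 -0.1093]
pad_o [0.06117855 0.06601956 0.072     ]
pad_b [ 0.05247433 -0.07211326  0.072     ]
```

Call:
step_arm --pt "0.68 -0.224 0 0 0 0 1" --pt "0.68 -0.224 0 0 0 0 1" --pt "0.68 -0.224 0 0 0 0 1" --pt "0.68 -0.224 0 0 0 0 1" --pt "0.68 -0.224 0 0 0 0 1" --pt "0.68 -0.224 0 0 0 0 1" --pt "0.68 -0.224 0 0 0 0 1" --pt "0.68 -0.224 0 0 0 0 1"

```text
time_s: 3.02
position: [0.5793, 0.0476, 0.1934]
tcp_rot: [[-0.909, 0.417, 0.003], [0.417, 0.909, 0.0], [-0.002, 0.001, -1.0]]
force: [1.0, 0.3, 0.8]
opening: 0.003
grasp_force: 0.0
```

Call:
step_arm --pt "0 0 0.1 0 0 0 1" --pt "0 0 0.2 0 0 0 1" --pt "0 0 0.27 0 0 0 1" --pt "0 0 0.27 0 0 0 1" --pt "0 0 0.27 0 0 0 1" --pt "0 0 0.27 0 0 0 1"

```text
time_s: 3.52
position: [0.5817, 0.0455, 0.112]
tcp_rot: [[-0.908, 0.419, 0.003], [0.419, 0.908, -0.0], [-0.003, 0.001, -1.0]]
force: [0.7, -0.1, -0.3]
opening: 0.007
grasp_force: 0.0
```

```bash
python3 - <<'E'
from h import *
s=read_state(); w=capture("wrist"); a=capture("scene"); go([o[0],o[1],.097])
A=cv2.resize(a["image"][150:260,215:330],(500,478),interpolation=cv2.INTER_CUBIC); 
cv2.imwrite("pics/over.png",A[:,:,::-1])
E
```

```text
shift [ 0.007 -0.002  0.052] turn [0. 0. 0.] t 3.6167 at jig [0.0519 0.0742 0.1126]
```

View pics/over.png

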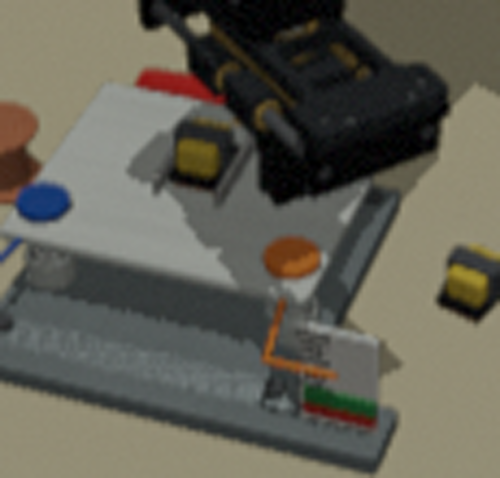

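```bash
python3 - <<'E'
from h import *
c=capture("scene"); s=read_state(); R=s["tcp_rot"]
for k in(.025,.006,-.045,-.1):
    print(k,(proj(c,s["position"]+R[:,2]*k)-[215,150])*4.35)
print((proj(c,np.r_[o,.072])-[215,150])*4.35)
A=cv2.resize(c["image"][150:225,240:330],(800,667),interpolation=cv2.INTER_CUBIC)[:600]
cv2.imwrite("pics/over2.png",cv2.convertScaleAbs(A[:,:,::-1],alpha=2))
E
```

```text
0.025 [285.55045341 232.60374175]
0.006 [284.956475   205.42831706]
-0.045 [283.29295185 129.31957616]
-0.1 [281.37695696  41.65986528]
[288.74523773 252.86398568]
```

View pics/over2.png

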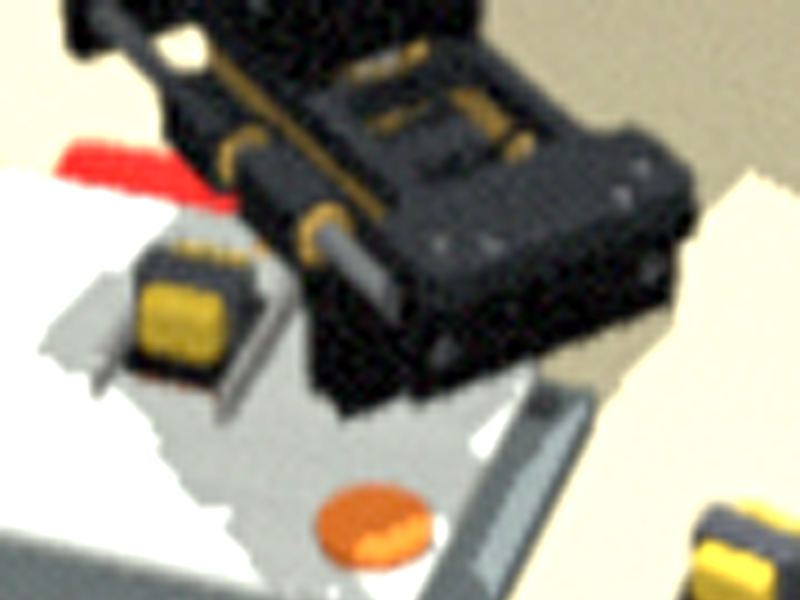

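The gripper is above the orange pad, at crop pixel (375,525), and its fingertip looks somewhat higher than I expected. I'll go down by force, in small steps.

Call:
step_arm --pt "0.005 0 0.02 0 0 0 1" --pt "0.005 0 0.04 0 0 0 1" --pt "0.005 0 0.04 0 0 0 1" --pt "0.005 0 0.04 0 0 0 1"

```text
time_s: 4.0
position: [0.5775, 0.046, 0.0985]
tcp_rot: [[-0.908, 0.419, -0.001], [0.419, 0.908, 0.0], [0.001, -0.0, -1.0]]
force: [0.7, 0.3, -0.3]
opening: 0.004
grasp_force: 0.0
```

Call:
step_arm --pt "0 0 0.01 0 0 0 1" --pt "0 0 0.015 0 0 0 1" --pt "0 0 0.015 0 0 0 1" --pt "0 0 0.015 0 0 0 1"

```text
time_s: 4.33
position: [0.578, 0.046, 0.0943]
tcp_rot: [[-0.908, 0.419, -0.0], [0.419, 0.908, 0.0], [0.0, -0.0, -1.0]]
force: [0.9, -0.8, 0.8]
opening: 0.008
grasp_force: 0.0
```

```bash
python3 - <<'E'
from h import *
s=read_state(); c=capture("scene"); print(s["force"],s["position"],s["tau"])
A=cv2.resize(c["image"][170:252,240:330],(640,583),interpolation=cv2.INTER_CUBIC)
cv2.imwrite("pics/touch.png",cv2.convertScaleAbs(A[:,:,::-1],alpha=1.8))
E
```

```text
[ 0.91815394 -0.7553797   0.83408365] [0.57799621 0.04596435 0.094325  ] [-4.64461991e-03 -4.30844557e+01 -1.20885658e+01 -8.71415745e-03
  8.64939205e-02  1.87352265e-05]
```

View pics/touch.png

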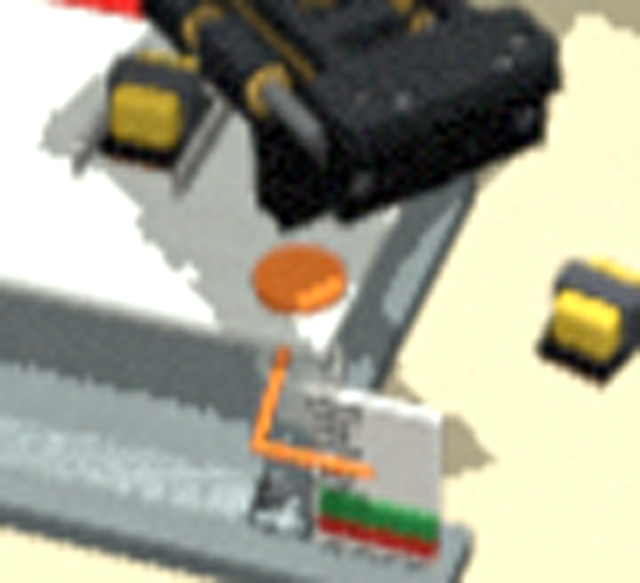

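The fingertip, at crop pixel (285,228), looks about 7 px short of the pad and there's no contact yet. It is either about 20 mm high or shifted towards the robot, and the side view should show which.

```bash
python3 - <<'E'
from h import *
s=read_state(); c=capture("side"); w=capture("wrist"); 
sc=(400/70)
P=lambda p:(proj(c,p)-[240,150])*sc
print("tip",P(s["position"]+s["tcp_rot"][:,2]*.025),"tcp",P(s["position"]),"tip20",P(s["position"]+s["tcp_rot"][:,2]*.005))
A=cv2.resize(c["image"][150:220,240:310],(400,400),interpolation=cv2.INTER_CUBIC)
W=cv2.resize(w["image"][200:340,210:350],(400,400))
cv2.imwrite("pics/side2.png",cv2.convertScaleAbs(np.hstack([A,W])[:,:,::-1],alpha=2.2))
E
```

```text
tip [179.7756653  254.94904334] tcp [179.16868207 211.0575284 ] tip20 [179.29190883 219.9681683 ]
```

View pics/side2.png

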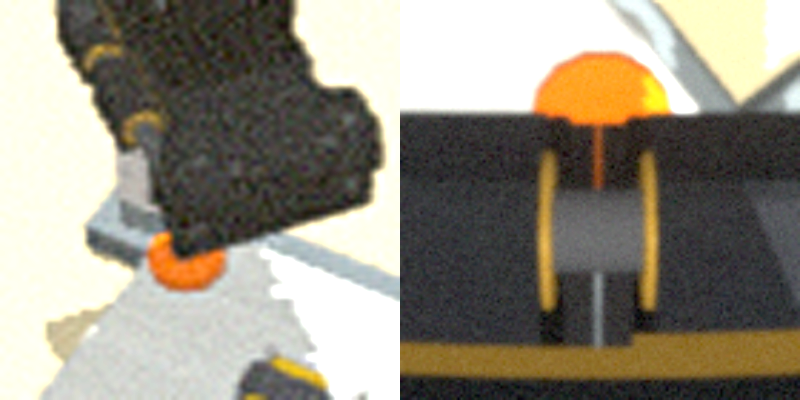

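```bash
python3 - <<'E'
from h import *
a,b=capture("scene"),capture("side")
for u,v in(((280.1,201.5),(272,194)),((279.5,201),(271.5,193.5)),((281,202),(273,194))):
    p,e=tri(a,u,b,v); print(p,e,jig(p))
s=read_state(); print(s["position"])
E
```

```text
[0.5712258  0.03725418 0.08299655] 0.000576881468221746 [0.04005058 0.068729   0.08299655]
[0.57118053 0.0370262  0.08463095] 0.003060964764488116 [0.03995193 0.06851855 0.08463095]
[0.57217935 0.03795529 0.08207837] 0.0036121966088931215 [0.04114449 0.06918085 0.08207837]
[0.57814605 0.04597478 0.09455161]
```

Call:
step_arm --pt "0 0 0.008 0 0 0 1" --pt "0 0 0.015 0 0 0 1" --pt "0 0 0.015 0 0 0 1"

```text
time_s: 4.83
position: [0.5777, 0.046, 0.0895]
tcp_rot: [[-0.908, 0.419, -0.001], [0.419, 0.908, 0.0], [0.001, -0.0, -1.0]]
force: [-0.1, -0.5, 0.4]
opening: 0.006
grasp_force: 0.0
```

Call:
step_arm --pt "0 0 0.008 0 0 0 1" --pt "0 0 0.015 0 0 0 1" --pt "0 0 0.015 0 0 0 1"

```text
time_s: 5.08
position: [0.5777, 0.046, 0.0849]
tcp_rot: [[-0.908, 0.419, -0.001], [0.419, 0.908, 0.0], [0.001, -0.0, -1.0]]
force: [-0.5, 0.4, 0.0]
opening: 0.004
grasp_force: 0.0
```

Call:
step_arm --pt "0 0 0.006 0 0 0 1" --pt "0 0 0.01 0 0 0 1" --pt "0 0 0.01 0 0 0 1"

```text
time_s: 5.33
position: [0.5779, 0.046, 0.0822]
tcp_rot: [[-0.908, 0.419, -0.0], [0.419, 0.908, 0.0], [0.0, -0.0, -1.0]]
force: [-0.7, -0.6, 0.7]
opening: 0.003
grasp_force: 0.0
```

```bash
cat >> h.py <<'E'
def ptr(c,n):
    # weighted row centroid of the pointer's last part -> tip height, from a fixed image column
    u0,u1,v0,v1=(286,292,228,252) if n=="o" else (194,202,208,226)
    im=c["image"][v0:v1,u0:u1].astype(float); r,g,bl=im[...,0],im[...,1],im[...,2]
    q=np.clip(r-bl-60,0,None)*(g>.35*r) if n=="o" else np.clip(bl-r-30,0,None)
    return (q*np.arange(v0,v1)[:,None]).sum()/q.sum(), q.sum()
E
python3 - <<'E'
from h import *
c=capture("scene"); print(ptr(c,"o"),ptr(c,"b")); print(blob(c,(282,210),(4,130,90),(20,255,255),9))
im=c["image"]
for v in range(230,250): print(v,im[v,287].tolist(),im[v,290].tolist(),im[v,296].tolist())
print("b")
for v in range(208,227): print(v,im[v,196].tolist(),im[v,201].tolist())
d=(proj(c,world([.1193,.115,.06]))-proj(c,world([.1193,.115,.05]))); print("px per 10mm",d, "px per 5.5mm X",proj(c,world([.1193,.115,.04]))-proj(c,world([.1138,.115,.04])))
E
```

```text
(np.float64(235.2659574468085), np.float64(282.0)) (np.float64(213.717868338558), np.float64(319.0))
(array([281.65168539, 209.20224719]), array([276, 205,  12,   9,  89], dtype=int32))
230 [74, 73, 70] [94, 93, 88] [101, 101, 97]
231 [72, 73, 70] [99, 99, 96] [102, 101, 97]
232 [72, 74, 71] [100, 100, 95] [102, 101, 97]
233 [81, 77, 72] [75, 75, 72] [103, 102, 98]
234 [126, 88, 57] [90, 84, 78] [100, 99, 95]
235 [143, 84, 36] [137, 97, 58] [102, 102, 98]
236 [100, 56, 32] [131, 84, 42] [103, 102, 97]
237 [76, 74, 69] [110, 94, 83] [101, 101, 95]
238 [62, 66, 61] [100, 98, 95] [102, 101, 97]
239 [29, 59, 35] [68, 80, 67] [102, 101, 97]
240 [9, 56, 23] [29, 62, 35] [94, 103, 92]
241 [20, 56, 29] [19, 57, 29] [62, 97, 66]
242 [28, 47, 21] [20, 56, 26] [29, 78, 38]
243 [67, 27, 11] [44, 44, 21] [16, 62, 28]
244 [83, 20, 18] [75, 23, 8] [32, 64, 33]
245 [86, 59, 56] [85, 25, 26] [73, 39, 22]
246 [74, 71, 68] [90, 76, 72] [88, 27, 23]
247 [63, 68, 67] [67, 67, 64] [90, 59, 54]
248 [80, 86, 85] [75, 81, 81] [85, 80, 75]
249 [84, 91, 90] [84, 91, 90] [82, 87, 85]
b
208 [100, 100, 96] [75, 74, 71]
209 [103, 103, 98] [80, 79, 77]
210 [103, 103, 97] [65, 65, 62]
211 [101, 101, 96] [81, 79, 75]
212 [87, 90, 97] [70, 70, 66]
213 [56, 72, 111] [74, 77, 82]
214 [65, 74, 96] [53, 70, 111]
215 [97, 97, 94] [25, 46, 86]
216 [96, 104, 93] [56, 56, 61]
217 [57, 81, 60] [70, 71, 66]
218 [25, 61, 31] [48, 76, 50]
219 [14, 55, 27] [23, 66, 32]
220 [36, 50, 25] [18, 58, 29]
221 [74, 30, 18] [26, 59, 29]
222 [87, 25, 22] [70, 38, 18]
223 [87, 71, 68] [88, 24, 20]
224 [69, 70, 68] [88, 59, 57]
225 [73, 79, 79] [70, 65, 64]
226 [83, 89, 90] [78, 84, 83]
px per 10mm [-0.04200801 -3.15637215] px per 5.5mm X [-0.79685322  1.60150303]
```

Call:
step_arm --pt "0 0 0.006 0 0 0 1" --pt "0 0 0.01 0 0 0 1" --pt "0 0 0.01 0 0 0 1"

```text
time_s: 5.63
position: [0.5779, 0.046, 0.0792]
tcp_rot: [[-0.908, 0.419, -0.0], [0.419, 0.908, 0.0], [0.0, -0.0, -1.0]]
force: [-0.6, -0.3, 0.0]
opening: 0.008
grasp_force: 0.0
```

Call:
step_arm --pt "0 0 0.006 0 0 0 1" --pt "0 0 0.01 0 0 0 1" --pt "0 0 0.01 0 0 0 1"

```text
time_s: 5.88
position: [0.5778, 0.046, 0.0761]
tcp_rot: [[-0.908, 0.419, -0.001], [0.419, 0.908, 0.0], [0.001, -0.0, -1.0]]
force: [0.7, 0.2, -0.7]
opening: 0.008
grasp_force: 0.0
```

```bash
python3 - <<'E'
from h import *
s=read_state();c=capture("scene"); print(s["position"],s["force"],ptr(c,"o"),ptr(c,"b")); print(blob(c,(282,210),(4,130,90),(20,255,255),9))
E
```

```text
[0.57781107 0.04599717 0.07613366] [ 0.7169796   0.19614191 -0.71983852] (np.float64(235.29241877256317), np.float64(277.0)) (np.float64(213.6996904024768), np.float64(323.0))
(array([281.4       , 209.98571429]), array([276, 206,  12,   8,  70], dtype=int32))
```

Call:
step_arm --pt "0 0 0.006 0 0 0 1" --pt "0 0 0.01 0 0 0 1" --pt "0 0 0.01 0 0 0 1"

```text
time_s: 6.18
position: [0.5779, 0.046, 0.0732]
tcp_rot: [[-0.908, 0.419, -0.001], [0.419, 0.908, 0.0], [0.0, -0.0, -1.0]]
force: [-0.1, 0.5, -0.2]
opening: 0.006
grasp_force: 0.0
```

Call:
step_arm --pt "0 0 0.006 0 0 0 1" --pt "0 0 0.01 0 0 0 1" --pt "0 0 0.01 0 0 0 1"

```text
time_s: 6.43
position: [0.5778, 0.046, 0.0701]
tcp_rot: [[-0.908, 0.419, -0.001], [0.419, 0.908, 0.0], [0.001, -0.0, -1.0]]
force: [-1.1, 0.2, 0.2]
opening: 0.004
grasp_force: 0.0
```

```bash
python3 - <<'E'
from h import *
s=read_state();c=capture("scene"); print(s["position"],s["force"],ptr(c,"o"),ptr(c,"b")); print(blob(c,(282,210),(4,130,90),(20,255,255),9))
E
```

```text
[0.57782842 0.04600095 0.07014623] [-1.13888315  0.15158271  0.20769017] (np.float64(235.26962457337885), np.float64(293.0)) (np.float64(213.70153846153846), np.float64(325.0))
(array([281.30434783, 210.86956522]), array([276, 208,  12,   6,  46], dtype=int32))
```

The readings say the TCP is at pad level, yet there's still no contact. I'll use the last picture on both views side by side.

```bash
python3 - <<'E'
from h import *
a,b=capture("scene"),capture("side"); s=read_state()
k=400/70
A=cv2.resize(a["image"][160:230,245:315],(400,400),interpolation=cv2.INTER_CUBIC)
B=cv2.resize(b["image"][155:225,240:310],(400,400),interpolation=cv2.INTER_CUBIC)
cv2.imwrite("pics/last.png",cv2.convertScaleAbs(np.hstack([A,B])[:,:,::-1],alpha=2.5))
for z in(.0,.025): 
    p=s["position"]-[0,0,z]; print((proj(a,p)-[245,160])*k,(proj(b,p)-[240,155])*k+[400,0])
E
```

```text
[209.99841219 276.31054949] [579.73500496 224.59476872]
[211.04439467 321.01947703] [580.32557268 266.94821765]
```

View pics/last.png

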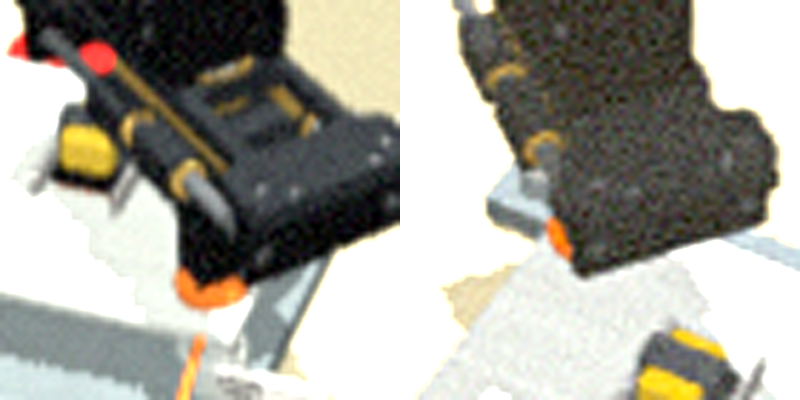

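```bash
python3 - <<'E'
from h import *
a,b=capture("scene"),capture("side"); k=400/70
u=np.array([205,287])/k+[245,160]; v=np.array([188,272])/k+[240,155]
p,e=tri(a,u,b,v); print("tri",p,e,jig(p))
for z in(.06,.072,.08): print(z,"scene",jig(atz(a,u,z)).round(3),"side",jig(atz(b,v,z)).round(3))
# earlier frame at TCP z .0943
u=np.array([280.1,202.]);v=np.array([272.4,194.])
for z in(.072,.084,.09,.1): print(z,"scene",jig(atz(a,u,z)).round(3),"side",jig(atz(b,v,z)).round(3))
s=read_state(); print(jig(s["position"]),s["joint_positions"],s["force"],s["moment"])
# dark profile, wrist-visible rows
for n,c,col,r in(("scene",a,280,range(203,216)),("side",b,272,range(188,208))): print(n,[(i,c["image"][i,col].tolist()) for i in r])
E
```

```text
tri [0.57117916 0.0369015  0.05495587] 0.0026113591937396473 [0.03992068 0.06839782 0.05495587]
0.06 scene [0.045 0.072 0.06 ] side [0.036 0.065 0.06 ]
0.072 scene [0.058 0.077 0.072] side [0.027 0.059 0.072]
0.08 scene [0.066 0.08  0.08 ] side [0.021 0.056 0.08 ]
0.072 scene [0.03  0.064 0.072] side [0.049 0.073 0.072]
0.084 scene [0.043 0.07  0.084] side [0.04  0.068 0.084]
0.09 scene [0.05  0.072 0.09 ] side [0.035 0.065 0.09 ]
0.1 scene [0.061 0.076 0.1  ] side [0.027 0.06  0.1  ]
[0.04882244 0.07553917 0.07051132] [-6.48766298e+00  3.85896711e+01  9.54251848e+01 -1.12577683e-03
  4.59777585e+01 -7.16906889e+01] [-0.16592334  0.0736799   0.35194007] [ 0.01006129 -0.02916763 -0.00550995]
scene [(203, [7, 10, 5]), (204, [9, 12, 12]), (205, [2, 3, 6]), (206, [3, 3, 3]), (207, [0, 0, 0]), (208, [2, 8, 6]), (209, [8, 2, 1]), (210, [62, 30, 12]), (211, [101, 52, 19]), (212, [107, 54, 20]), (213, [99, 54, 26]), (214, [94, 78, 68]), (215, [99, 99, 92])]
side [(188, [27, 20, 27]), (189, [33, 31, 29]), (190, [41, 42, 40]), (191, [33, 28, 23]), (192, [30, 34, 28]), (193, [36, 32, 29]), (194, [27, 28, 23]), (195, [24, 22, 23]), (196, [25, 21, 13]), (197, [21, 21, 21]), (198, [37, 31, 25]), (199, [24, 20, 17]), (200, [20, 17, 10]), (201, [23, 22, 16]), (202, [26, 21, 23]), (203, [47, 45, 40]), (204, [98, 98, 95]), (205, [96, 97, 97]), (206, [97, 96, 95]), (207, [95, 96, 93])]
```

The picture shows the finger bottom just at pad height and slightly short of the pad centre, so the closed fingertips sit lower on the scale of TCP height than the text says. I'll centre and continue down by force.

Call:
step_arm --pt "-0.003 0.018 0 0 0 0 1" --pt "-0.003 0.018 0 0 0 0 1" --pt "-0.003 0.018 0.007 0 0 0 1" --pt "-0.003 0.018 0.007 0 0 0 1"

```text
time_s: 7.02
position: [0.581, 0.0507, 0.0681]
tcp_rot: [[-0.908, 0.419, -0.0], [0.419, 0.908, -0.0], [0.0, -0.0, -1.0]]
force: [0.6, 0.5, 0.7]
opening: 0.006
grasp_force: 0.0
```

Call:
step_arm --pt "0 0 0.007 0 0 0 1" --pt "0 0 0.007 0 0 0 1" --pt "0 0 0.007 0 0 0 1"

```text
time_s: 7.27
position: [0.5812, 0.0505, 0.0662]
tcp_rot: [[-0.908, 0.42, 0.0], [0.42, 0.908, 0.0], [-0.0, 0.0, -1.0]]
force: [-0.4, 0.7, 0.1]
opening: 0.006
grasp_force: 0.5
```

Call:
step_arm --pt "0 0 0.007 0 0 0 1" --pt "0 0 0.007 0 0 0 1" --pt "0 0 0.007 0 0 0 1"

```text
time_s: 7.52
position: [0.5813, 0.0506, 0.0642]
tcp_rot: [[-0.908, 0.419, 0.0], [0.419, 0.908, 0.0], [-0.0, 0.0, -1.0]]
force: [0.6, 1.0, 1.9]
opening: 0.004
grasp_force: 1.0
```

```bash
python3 - <<'E'
from h import *
s=read_state();c=capture("scene"); print(s["position"],s["force"],ptr(c,"o"),ptr(c,"b")); print(blob(c,(282,210),(4,130,90),(20,255,255),9))
E
```

```text
[0.58129905 0.05059255 0.06422136] [0.61291695 0.9991115  1.92363896] (np.float64(236.53465346534654), np.float64(303.0)) (np.float64(213.75324675324674), np.float64(308.0))
(array([277.28571429, 211.5       ]), array([276, 208,   4,   7,  14], dtype=int32))
```

Call:
step_arm --pt "0 0 0.007 0 0 0 1" --pt "0 0 0.014 0 0 0 1" --pt "0 0 0.02 0 0 0 1" --pt "0 0 0.02 0 0 0 1" --pt "0 0 0.02 0 0 0 1"

```text
time_s: 7.98
position: [0.5815, 0.0506, 0.0583]
tcp_rot: [[-0.908, 0.419, 0.001], [0.419, 0.908, 0.0], [-0.001, 0.0, -1.0]]
force: [0.7, 1.8, 4.1]
opening: 0.002
grasp_force: 2.3
```

```bash
python3 - <<'E'
from h import *
s=read_state();c=capture("scene"); print(s["position"],s["force"],ptr(c,"o"),ptr(c,"b"))
im=c["image"]
for v in range(234,248): print(v,im[v,287].tolist(),im[v,290].tolist())
E
```

```text
[0.58153475 0.05061862 0.05829353] [0.68814287 1.78316243 4.10851235] (np.float64(239.15771812080536), np.float64(298.0)) (np.float64(213.78827361563518), np.float64(307.0))
234 [64, 63, 60] [80, 78, 75]
235 [64, 65, 62] [91, 91, 86]
236 [54, 55, 52] [93, 92, 88]
237 [84, 76, 70] [88, 89, 86]
238 [139, 101, 62] [93, 88, 81]
239 [129, 84, 34] [136, 93, 55]
240 [72, 59, 23] [121, 78, 30]
241 [24, 55, 26] [62, 60, 24]
242 [29, 48, 22] [23, 57, 26]
243 [64, 25, 6] [38, 41, 17]
244 [79, 22, 21] [69, 23, 13]
245 [84, 61, 58] [79, 26, 22]
246 [73, 68, 67] [86, 75, 70]
247 [58, 63, 63] [67, 67, 65]
```

Call:
step_arm --pt "0 0 0.007 0 0 0 1" --pt "0 0 0.014 0 0 0 1" --pt "0 0 0.019 0 0 0 1" --pt "0 0 0.019 0 0 0 1" --pt "0 0 0.019 0 0 0 1"

```text
time_s: 8.45
position: [0.5816, 0.0506, 0.0529]
tcp_rot: [[-0.908, 0.419, 0.001], [0.419, 0.908, -0.0], [-0.001, 0.0, -1.0]]
force: [-0.6, 1.7, 6.0]
opening: 0.005
grasp_force: 3.5
```

```bash
python3 - <<'E'
from h import *
s=read_state();c=capture("scene"); print(s["position"],s["force"],ptr(c,"o"),ptr(c,"b"))
im=c["image"]
for v in range(237,249): print(v,im[v,287].tolist(),im[v,290].tolist())
E
```

```text
[0.58159609 0.05056485 0.05294643] [-0.56470995  1.70840487  6.0056077 ] (np.float64(241.2716346153846), np.float64(416.0)) (np.float64(213.87087912087912), np.float64(364.0))
237 [76, 76, 72] [93, 92, 87]
238 [59, 65, 60] [96, 96, 92]
239 [43, 61, 35] [67, 79, 69]
240 [112, 84, 37] [52, 73, 40]
241 [134, 82, 33] [133, 98, 41]
242 [94, 57, 23] [127, 85, 32]
243 [68, 28, 17] [80, 51, 24]
244 [77, 22, 20] [68, 23, 14]
245 [81, 58, 55] [79, 26, 27]
246 [73, 70, 66] [87, 75, 72]
247 [59, 63, 62] [67, 67, 65]
248 [78, 84, 83] [54, 59, 59]
```

Call:
step_arm --pt "0 0 0.006 0 0 0 1" --pt "0 0 0.006 0 0 0 1" --pt "0 0 0.006 0 0 0 1" --pt "0 0 0.006 0 0 0 1" --pt "0 0 0.006 0 0 0 1" --pt "0 0 0.006 0 0 0 1" --pt "0 0 0.006 0 0 0 1" --pt "0 0 0.006 0 0 0 1"

```text
time_s: 9.17
position: [0.5816, 0.0505, 0.0514]
tcp_rot: [[-0.908, 0.419, 0.001], [0.419, 0.908, -0.0], [-0.001, 0.0, -1.0]]
force: [0.7, 2.1, 7.7]
opening: 0.006
grasp_force: 3.8
```

```bash
python3 - <<'E'
from h import *
s=read_state();c=capture("scene"); print(s["position"],s["force"],ptr(c,"o"),ptr(c,"b"))
im=c["image"]
for v in range(238,248): print(v,im[v,287].tolist(),im[v,290].tolist(),im[v,292].tolist())
E
```

```text
[0.58157355 0.05050244 0.05137041] [0.73908556 2.05003916 7.73913703] (np.float64(241.95208333333332), np.float64(480.0)) (np.float64(213.9038961038961), np.float64(385.0))
238 [59, 65, 58] [96, 96, 93] [103, 103, 98]
239 [27, 58, 34] [67, 80, 66] [103, 102, 97]
240 [57, 62, 30] [32, 73, 41] [70, 97, 71]
241 [134, 89, 35] [67, 74, 32] [32, 76, 38]
242 [118, 72, 28] [136, 91, 36] [59, 61, 25]
243 [82, 29, 12] [114, 68, 28] [59, 57, 26]
244 [77, 20, 20] [80, 28, 16] [74, 36, 17]
245 [83, 59, 54] [77, 23, 23] [84, 20, 18]
246 [74, 71, 67] [86, 74, 71] [90, 60, 55]
247 [59, 64, 63] [66, 67, 64] [85, 79, 76]
```

Call:
step_arm --pt "0 0 0 0 0 0 1" --pt "0 0 0 0 0 0 1" --pt "0 0 0 0 0 0 1" --pt "0 0 0 0 0 0 1" --pt "0 0 0 0 0 0 1" --pt "0 0 0 0 0 0 1" --pt "0 0 0 0 0 0 1"

```text
time_s: 9.8
position: [0.5816, 0.0505, 0.0514]
tcp_rot: [[-0.908, 0.419, 0.001], [0.419, 0.908, -0.0], [-0.001, 0.0, -1.0]]
force: [-0.6, 1.5, 8.0]
opening: 0.004
grasp_force: 3.8
```

Call:
step_arm --pt "0 0 -0.05 0 0 0 1" --pt "0 0 -0.12 0 0 0 1" --pt "0 0 -0.22 0 0 0 1" --pt "0 0 -0.34 0 0 0 1" --pt "0 0 -0.4 0 0 0 1" --pt "0 0 -0.4 0 0 0 1" --pt "0 0 -0.4 0 0 0 1" --pt "0 0 -0.4 0 0 0 1"

```text
time_s: 10.47
position: [0.5796, 0.0503, 0.1692]
tcp_rot: [[-0.908, 0.419, -0.003], [0.419, 0.908, -0.0], [0.003, -0.002, -1.0]]
force: [-1.1, 1.0, 0.2]
opening: 0.002
grasp_force: 0.0
```

Call:
step_arm --pt "-0.313 -0.391 0 0 0 0 1" --pt "-0.313 -0.391 0 0 0 0 1" --pt "-0.313 -0.391 0 0 0 0 1" --pt "-0.313 -0.391 0 0 0 0 1" --pt "-0.313 -0.391 0 0 0 0 1" --pt "-0.313 -0.391 0 0 0 0 1" --pt "-0.313 -0.391 0 0 0 0 1" --pt "-0.313 -0.391 0 0 0 0 1"

```text
time_s: 11.13
position: [0.6159, -0.0938, 0.1693]
tcp_rot: [[-0.908, 0.418, -0.003], [0.418, 0.908, 0.001], [0.004, -0.0, -1.0]]
force: [0.1, -0.2, 0.4]
opening: 0.008
grasp_force: 0.0
```

```bash
python3 - <<'E'
from h import *
s=read_state();c=capture("scene"); print(s["position"],s["force"],ptr(c,"o"),ptr(c,"b"))
go(np.r_[np.array([.5816,.0505])+b-o,.069])
im=c["image"]
for v in range(210,226): print(v,im[v,196].tolist(),im[v,198].tolist())
E
```

```text
[ 0.61585414 -0.09384513  0.16929815] [ 0.1179642  -0.19599724  0.43814685] (np.float64(235.2546816479401), np.float64(267.0)) (np.float64(213.69607843137254), np.float64(306.0))
shift [-0.008 -0.003  0.336] turn [0. 0. 0.] t 11.1833 at jig [ 0.0522 -0.0692  0.1697]
210 [102, 101, 96] [75, 73, 72]
211 [100, 99, 94] [66, 65, 63]
212 [86, 90, 96] [75, 76, 75]
213 [54, 68, 107] [61, 74, 102]
214 [62, 70, 93] [41, 61, 94]
215 [92, 92, 89] [83, 86, 90]
216 [92, 100, 89] [90, 90, 84]
217 [62, 83, 62] [60, 80, 61]
218 [24, 60, 32] [29, 68, 37]
219 [16, 53, 26] [14, 55, 26]
220 [35, 50, 25] [15, 51, 20]
221 [71, 26, 14] [53, 37, 19]
222 [83, 24, 20] [75, 21, 16]
223 [86, 72, 69] [82, 43, 40]
224 [66, 68, 65] [83, 74, 72]
225 [75, 81, 80] [80, 85, 84]
```

Call:
step_arm --pt "0 0 0.1 0 0 0 1" --pt "0 0 0.2 0 0 0 1" --pt "0 0 0.28 0 0 0 1" --pt "0 0 0.32 0 0 0 1" --pt "-0.005 0 0.336 0 0 0 1" --pt "-0.005 0 0.336 0 0 0 1" --pt "-0.005 0 0.336 0 0 0 1"

```text
time_s: 11.77
position: [0.6195, -0.0959, 0.0708]
tcp_rot: [[-0.908, 0.419, 0.002], [0.419, 0.908, -0.001], [-0.002, 0.0, -1.0]]
force: [0.1, -0.2, -0.1]
opening: 0.007
grasp_force: 0.0
```

Call:
step_arm --pt "0 0 0.007 0 0 0 1" --pt "0 0 0.014 0 0 0 1" --pt "0 0 0.018 0 0 0 1" --pt "0 0 0.018 0 0 0 1" --pt "0 0 0.018 0 0 0 1"

```text
time_s: 12.18
position: [0.6196, -0.0964, 0.0653]
tcp_rot: [[-0.908, 0.42, 0.003], [0.42, 0.908, -0.001], [-0.003, 0.0, -1.0]]
force: [2.2, -0.3, 1.6]
opening: 0.008
grasp_force: 0.8
```

```bash
python3 - <<'E'
from h import *
s=read_state();c=capture("scene"); print(s["position"],s["force"],ptr(c,"o"),ptr(c,"b"))
im=c["image"]
for v in range(211,225): print(v,im[v,196].tolist(),im[v,198].tolist())
E
```

```text
[ 0.61963773 -0.0964289   0.06532366] [ 2.17670431 -0.32712881  1.57068595] (np.float64(235.35384615384615), np.float64(260.0)) (np.float64(214.5287009063444), np.float64(331.0))
211 [101, 100, 96] [63, 63, 61]
212 [99, 97, 94] [80, 80, 75]
213 [88, 91, 98] [77, 77, 78]
214 [54, 70, 107] [50, 67, 112]
215 [68, 77, 97] [37, 58, 103]
216 [86, 97, 87] [74, 77, 83]
217 [62, 95, 66] [60, 80, 59]
218 [27, 71, 36] [26, 67, 33]
219 [15, 56, 24] [14, 57, 24]
220 [32, 48, 21] [21, 55, 26]
221 [66, 27, 11] [55, 38, 17]
222 [80, 27, 25] [76, 22, 20]
223 [86, 73, 70] [85, 45, 41]
224 [66, 67, 64] [84, 75, 71]
```

Call:
step_arm --pt "0 0 0.007 0 0 0 1" --pt "0 0 0.014 0 0 0 1" --pt "0 0 0.021 0 0 0 1" --pt "0 0 0.03 0 0 0 1" --pt "0 0 0.03 0 0 0 1" --pt "0 0 0.03 0 0 0 1"

```text
time_s: 12.73
position: [0.6197, -0.0965, 0.056]
tcp_rot: [[-0.908, 0.42, 0.002], [0.42, 0.908, -0.001], [-0.003, 0.0, -1.0]]
force: [3.0, -1.1, 6.1]
opening: 0.007
grasp_force: 3.0
```

```bash
python3 - <<'E'
from h import *
s=read_state();c=capture("scene"); print(s["position"],s["force"],ptr(c,"o"),ptr(c,"b"))
im=c["image"]
for v in range(213,225): print(v,im[v,196].tolist(),im[v,198].tolist())
E
```

```text
[ 0.61967054 -0.09650321  0.05596479] [ 2.98674726 -1.05081491  6.09667973] (np.float64(235.45774647887325), np.float64(284.0)) (np.float64(218.47022587268995), np.float64(487.0))
213 [102, 102, 97] [81, 81, 78]
214 [103, 102, 97] [92, 91, 86]
215 [103, 103, 96] [99, 99, 94]
216 [92, 99, 90] [92, 90, 85]
217 [61, 84, 95] [60, 74, 70]
218 [22, 56, 96] [25, 60, 99]
219 [17, 54, 66] [15, 52, 79]
220 [33, 50, 28] [23, 55, 37]
221 [66, 31, 13] [53, 35, 15]
222 [78, 24, 24] [73, 18, 12]
223 [85, 73, 70] [82, 44, 43]
224 [69, 70, 68] [82, 73, 70]
```

Call:
step_arm --pt "0 0 0.007 0 0 0 1" --pt "0 0 0.013 0 0 0 1" --pt "0 0 0.013 0 0 0 1" --pt "0 0 0.013 0 0 0 1" --pt "0 0 0.013 0 0 0 1" --pt "0 0 0.013 0 0 0 1" --pt "0 0 0.013 0 0 0 1" --pt "0 0 0.013 0 0 0 1"

```text
time_s: 13.45
position: [0.6197, -0.0965, 0.0525]
tcp_rot: [[-0.908, 0.419, 0.003], [0.419, 0.908, -0.001], [-0.003, 0.0, -1.0]]
force: [0.9, -0.7, 8.5]
opening: 0.004
grasp_force: 3.8
```

```bash
python3 - <<'E'
from h import *
s=read_state();c=capture("scene"); print(s["position"],s["force"],ptr(c,"o"),ptr(c,"b"))
im=c["image"]
for v in range(215,225): print(v,im[v,196].tolist(),im[v,198].tolist())
E
```

```text
[ 0.61966396 -0.0964829   0.05254558] [ 0.93124102 -0.65547294  8.52676252] (np.float64(235.5056179775281), np.float64(267.0)) (np.float64(219.50819672131146), np.float64(488.0))
215 [101, 100, 95] [99, 98, 94]
216 [95, 103, 91] [90, 91, 85]
217 [63, 98, 67] [59, 82, 58]
218 [29, 75, 53] [31, 77, 50]
219 [18, 57, 99] [19, 65, 105]
220 [37, 46, 78] [24, 51, 93]
221 [67, 26, 28] [55, 28, 42]
222 [78, 24, 21] [75, 21, 17]
223 [86, 73, 70] [83, 48, 43]
224 [65, 65, 63] [81, 71, 69]
```

Call:
step_arm --pt "0 0 0 0 0 0 1" --pt "0 0 0 0 0 0 1" --pt "0 0 0 0 0 0 1" --pt "0 0 0 0 0 0 1" --pt "0 0 0 0 0 0 1" --pt "0 0 0 0 0 0 1" --pt "0 0 0 0 0 0 1" --pt "0 0 0 0 0 0 1"

```text
time_s: 14.17
position: [0.6197, -0.0965, 0.0525]
tcp_rot: [[-0.908, 0.419, 0.003], [0.419, 0.908, -0.001], [-0.003, 0.0, -1.0]]
force: [2.1, -0.7, 7.8]
opening: 0.004
grasp_force: 3.8
```

Call:
step_arm --pt "0 0 0.004 0 0 0 1" --pt "0 0 0.004 0 0 0 1" --pt "0 0 0.004 0 0 0 1" --pt "0 0 0.004 0 0 0 1" --pt "0 0 0.004 0 0 0 1" --pt "0 0 0.004 0 0 0 1" --pt "0 0 0.004 0 0 0 1" --pt "0 0 0.004 0 0 0 1"

```text
time_s: 14.83
position: [0.6196, -0.0965, 0.0514]
tcp_rot: [[-0.908, 0.419, 0.002], [0.419, 0.908, -0.001], [-0.003, 0.0, -1.0]]
force: [1.7, -0.4, 7.9]
opening: 0.007
grasp_force: 4.1
```

Call:
step_arm --pt "0 0 -0.05 0 0 0 1" --pt "0 0 -0.12 0 0 0 1" --pt "0 0 -0.22 0 0 0 1" --pt "0 0 -0.34 0 0 0 1" --pt "0 0 -0.4 0 0 0 1" --pt "0 0 -0.4 0 0 0 1" --pt "0 0 -0.4 0 0 0 1" --pt "0 0 -0.4 0 0 0 1"

```text
time_s: 15.5
position: [0.6167, -0.0954, 0.1686]
tcp_rot: [[-0.908, 0.419, -0.004], [0.419, 0.908, 0.001], [0.005, -0.001, -1.0]]
force: [-1.4, 0.5, -0.7]
opening: 0.006
grasp_force: 0.0
```

```bash
python3 - <<'E'
from h import *
s=read_state();c=capture("scene"); print(s["position"],s["force"],ptr(c,"o"),ptr(c,"b"))
print(hand_in())
E
```

```text
[ 0.61672177 -0.09537994  0.16859119] [-1.39825804  0.47771359 -0.73565332] (np.float64(235.29885057471265), np.float64(261.0)) (np.float64(213.71197411003237), np.float64(309.0))
the job is handed in; nothing more can be done
None
```

I pressed the orange pad and then the blue pad to their green marks by camera estimate and held each for over a second; both pointers sprang back to rest, and I handed the job in at about 15.5 s, with no verdict returned.

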